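# Refit the push rivet of the cooling unit's fan cover

### The job

The fan cover of the cool box's cooling unit is only hooked in at the back; its front edge stands up on the springy foam seal. Take the push rivet whose centre pin stands up out of the small caddy, put it through the slot at the cover's front edge and the hole of the sliding clip under it, down to its flange, and then press its pin home, flush with the rivet's head, so that the cover stays shut by itself. The clip stands anywhere along the slot, so feel for its hole; press the rivet only as hard as it needs, for the plastic cracks if it is leant on (about 30 N), and leave the pinless rivet and the other things where they are.

Things in the scene. Friction and masses are not known exactly. Their poses are not given: they have to be found in the camera images.
- rivet: The good push rivet (pin up), black, upright in an end hole of the caddy. Origin: centre of the flange's underside, z up. Flange 32 mm across, 2 mm thick; above it a round head 20.6 mm across (grip here) up to 10.5 mm over the origin. Below, two blunt prongs, together 9 mm across, 17 mm long; pressing the pin spreads them to 16 mm, which locks the rivet. 26 g
- pin (a joint): How far the rivet's centre pin is pressed down, m: 0 standing up, 0.009 flush with the head (hard stop). It needs about 9 N to start, about 13 N near the end as the prongs spread, meets a hard stop, and stays where it is left
- pin_top (a point): Middle of the top of the rivet's centre pin, a disc 13.5 mm across: 19.5 mm above the rivet's origin when it stands up, 10.5 mm (flush with the head) when home
- cover_hole (a point): Middle of the slot near the front edge of the fan cover, at the cover's top face; slot 12 (x) by 34 mm (y); z is the cover's normal, y along the slot. Cover 3 mm thick, flat for 17 mm around. Under it, its top 3 mm below that of the shut cover, a 4 mm clip plate with the rivet's 10.5 mm round hole, up to 12 mm off either way along the slot (not measured); free below
- cover (a joint): Angle of the cover about its back edge, 117 mm behind the slot, rad: 0 shut; about 0.055 at the start, the foam seal holding the slot 6 to 7 mm up. Pushing it shut at the slot takes about 4 N, then it meets the hard housing; let go, it springs up again unless a set rivet holds it (within 1 to 2 mm)
- unit: The cooling unit, a grey plastic housing with vents, 150 (x) by 130 (y) by 60 mm high, fixed on the table. Origin: centre of its underside; -x is its front, where the slot is. On top the white cover with a round fan grille; the top face of the shut cover is 63 mm above the origin
- caddy: Grey plastic fastener caddy, 40 (x) by 128 (y) by 26 mm high, fixed, with three 12 mm holes in a row along its y axis, 42 mm apart. Origin: centre of its underside. The two rivets stand in the end holes, flanges on its top
- shell: A spent push rivet like the good one but without a centre pin (open recess in its head), in the other end hole of the caddy. Leave it there. Origin: centre of the flange's underside
- forceps: Steel forceps, 15 x 129 x 9 mm, lying on the table; a bystander. Origin: centre of its underside
- tally_counter: Hand tally counter, 62 x 47 x 21 mm, lying on the table; a bystander. Origin: centre of its underside
- marker_pen: Marker pen, 17 x 135 x 16 mm, lying on the table; a bystander. Origin: centre of its underside
Not all that is in view belongs to the job. Leave any turquoise look-alike of the rivet alone.

How it is judged:
By the outcome, as a careful person would: the job done as asked, in the order asked, and still so for the second after the job is handed in, with the robot touching nothing.
It also fails if it takes over 64 s, if anything falls off the work surface, if the arm or the gripper's body presses on something with over 40 N, if the wrist force passes 120 N, or if a joint passes its speed limit or range.

### The arm

A 6-joint arm with a two-finger parallel gripper is mounted at the origin on a cart in front of the work surface, level with it; the furniture and walls round the work are solid. World frame = base frame: x ahead of the robot, y to its left, z up, the work surface at z = 0. Lengths are in m, angles in rad, forces in N, time in s.
With the tool pointing down it reaches from about 0.275 to 1 m from the base axis. Payload 8.4 kg.
Tool frame: the origin (TCP) lies on the centre line of the jaws, within the pads' length; the fingertips stand 17 mm ahead of it and the grasp point (between the pads) lies 2 mm behind it (bot.tcp_to_tips is the z of the fingertips in the tool frame, in m); z points along the fingers, y is the line along which they close (so a half turn about z gives the same grasp; the last joint's range is limited). The gripper opens to 85 mm and grips with 20 to 120 N. Pads are 22 mm wide; open, the fingers measure 114 mm over their backs; the gripper's body (76 mm by 85 mm) begins 54 mm behind the grasp point. The pads swing forward as they close: fully open they stand 13 mm farther back than shut.
Start: joints at [1.299, 0.353, 1.633, -0, 1.155, -0.002], TCP at [0.167, 0.602, 0.248] pointing down, gripper open.
Joint ranges: [-2.63, 2.63], [-0.92, 2.1], [0.06, 2.66], [-1.3, 4.44], [0, 2.69], [-3.02, 3.02]. Speed limits (rad/s): [2.22, 2.22, 2.79, 3.14, 3.14, 3.14].

### API

Orientations are given as a unit quaternion [x, y, z, w].
In Python, from workcell import bot, hand, kinematics, get_obs, vision, hand_in gives the robot as it stands. The module is installed in compiled form; this text tells all that it offers. Calls block until the motion is done:
- bot.reach(position, orientation): joint-space move of the TCP to a pose.
- bot.servo_line(position, ori=None, velocity=0.15): straight line of the TCP; ori=None keeps the orientation; velocity is the mean speed in m/s.
- bot.goto_joints(angles): joint-space move.
- hand.move_gripper(opening, strength=None): finger opening in m; strength is the grip in N (None keeps the last); returns when the fingers have stopped.
- bot.dwell(seconds).
- kinematics.solve_ik(position, orientation): joint angles nearest the present ones, or None.
- get_obs(): the state.
- vision.read_camera(name): name is "scene" or "top" or "wrist"; returns a dict with "frame" (400x640x3 uint8, red, green, blue), "intrinsics" (3x3 intrinsics, pixels), "view" (4x4, takes a point from world to camera coordinates). Camera axes: x right, y down, z forward; pixel columns grow to the right and rows downward; lengths in m; the calibration is good to about 2 mm. The wrist camera is an equidistant fisheye: a pixel r from the principal point sees the ray r / f radians off the axis. A picture is of the moment at which its call begins. There is no depth.
A pose or a line that the arm cannot do raises bot.IKError and nothing moves.
- hand_in(): hands the job in; it is judged then, once.
The state is a dict: "time_s": time; "joint_pos": joint angles; "joint_vel": joint speeds; "joint_efforts": joint torques, N m; "position": TCP position; "orientation": TCP orientation; "wrist_force": force on the tool from outside, world axes, zero at the start; "ft_torque": the same for the moment, N m; "gripper_width": finger opening in m; "grip_force": force on a finger pad.
Only numpy, scipy, OpenCV 4.12 (cv2) and the standard library are available. Lean on these libraries where they do the work, as an engineer would, in place of code of your own. Each camera call takes 0.05 s, during which the arm holds its last target. There are 200 camera calls.

## Working session

There is one attempt and no reset: what is moved stays moved. The work goes in short steps, each a Python script; the robot and the scene stay as the last script left them, time stands still between calls to the robot, and variables do not carry over. Pictures are saved under pics/ and viewed, at most 10 in all, crops included, and the job is handed in when it is done.

```bash
mkdir -p pics; cat > h.py <<'E'
import numpy as np, cv2
from workcell import bot, hand, kinematics, get_obs, vision, hand_in
def cam(n):
    c=vision.read_camera(n); return c
def save(n,f,crop=None,s=1):
    im=f[...,::-1]
    if crop: im=im[crop[1]:crop[3],crop[0]:crop[2]]
    cv2.imwrite('pics/'+n,cv2.resize(im,None,fx=s,fy=s,interpolation=cv2.INTER_CUBIC))
def ray(c,u,v,fish=False):
    K=np.array(c['intrinsics']);V=np.array(c['view'])
    d=np.array([(u-K[0,2])/K[0,0],(v-K[1,2])/K[1,1],1.])
    if fish:
        th=np.hypot(d[0],d[1]); s=np.sin(th)/max(th,1e-9); d=np.array([d[0]*s,d[1]*s,np.cos(th)])
    R=V[:3,:3]; return -R.T@V[:3,3], R.T@d
def onz(c,u,v,z,fish=False):
    o,d=ray(c,u,v,fish); return o+d*(z-o[2])/d[2]
def proj(c,p):
    q=np.array(c['view'])@np.append(p,1); w=np.array(c['intrinsics'])@q[:3]; return w[:2]/w[2]
E
python3 - <<'E'
from h import *
import pickle
d={n:cam(n) for n in('scene','top','wrist')}
pickle.dump(d,open('c0.pkl','wb'))
for n in d: save(n+'0.png',d[n]['frame']); print(n,d[n]['intrinsics'],ray(d[n],320,200))
o=get_obs();print(o['time_s'],o['position'],o['orientation'],o['wrist_force'],bot.tcp_to_tips)
E
```

```text
scene [[440.5544839    0.         318.37128354]
 [  0.         440.5544839  202.73885365]
 [  0.           0.           1.        ]] (array([-0.19490253, -0.74314337,  0.74735739]), array([ 0.60057753,  0.56631562, -0.564487  ]))
top [[477.21210101   0.         317.12885802]
 [  0.         477.21210101 190.58983278]
 [  0.           0.           1.        ]] (array([ 0.41308503, -0.07703914,  1.08812237]), array([ 0.07433033, -0.0014582 , -0.9974457 ]))
wrist [[309.70691629   0.         323.02829541]
 [  0.         309.70691629 203.23576335]
 [  0.           0.           1.        ]] (array([0.08870414, 0.62392608, 0.37308803]), array([ 0.28860877, -0.09175862, -0.95314747]))
0.15 [0.16647561 0.6020564  0.24771814] [ 1.34482395e-01  9.90915836e-01 -5.34622529e-04 -7.87049863e-05] [ 0.80243834 -0.21736235 -0.37571355] 0.017
```

View pics/top0.png

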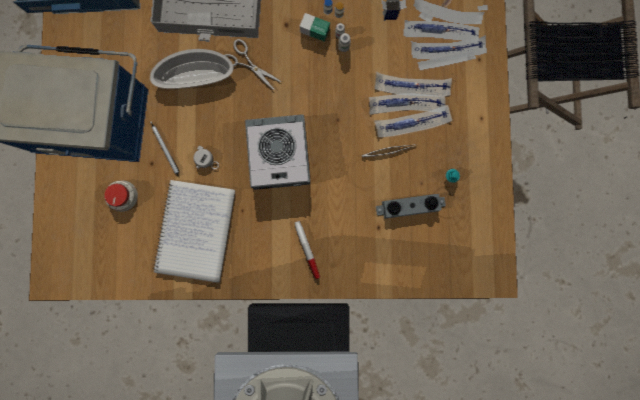

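View pics/scene0.png

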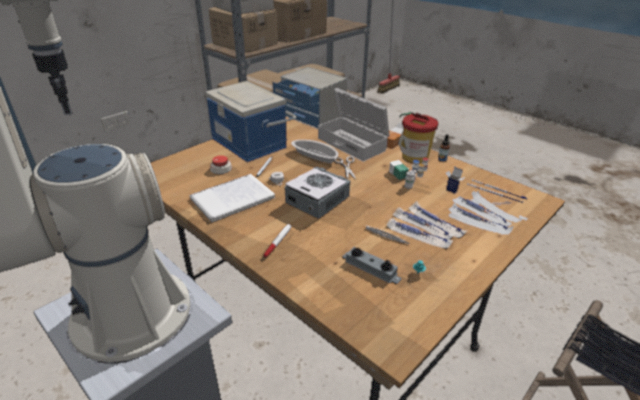

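The top view shows the unit at about (278,152), with its slot near (279,176). The caddy is at (411,206), with black rivets at (392,208) and (432,203), and a turquoise decoy stands at (452,175). The scene view shows the same layout, with the caddy at (372,263). I'll enlarge the caddy and slot to tell which rivet has its pin up.

```bash
python3 - <<'E'
from h import *
import pickle
d=pickle.load(open('c0.pkl','rb'))
t=d['top']['frame'];s=d['scene']['frame']
f=lambda a:cv2.resize(a[...,::-1],(400,300),interpolation=cv2.INTER_CUBIC)
a=np.vstack([np.hstack([f(t[175:235,372:452]),f(s[237:291,336:408])]),np.hstack([f(t[110:194,232:344]),f(s[160:220,280:360])])])
cv2.imwrite('pics/crop1.png',a)
c=d['top']
for u,v,z in[(392,208,.03),(432,203,.03),(279,176,.066),(411,206,.026)]: print(u,v,onz(c,u,v,z))
g=cv2.cvtColor(t,cv2.COLOR_RGB2HSV)
m=(t.max(2)<45).astype(np.uint8); m[:190]=0;m[225:]=0;m[:,:375]=0;m[:,450:]=0
n,l,st,ce=cv2.connectedComponentsWithStats(m)
for i in range(1,n):
  if st[i,4]>20: print('dark',st[i],ce[i],onz(c,*ce[i],.033))
E
```

```text
392 208 [ 0.47314766 -0.23814633  0.03      ]
432 203 [ 0.48370389 -0.32706703  0.03      ]
279 176 [0.54174601 0.00962623 0.066     ]
411 206 [ 0.47757029 -0.28111942  0.026     ]
dark [425 197  13  13 144] [430.9375     202.99305556] [ 0.48353372 -0.32401036  0.033     ]
dark [387 202  14  13 140] [393.65       207.93571429] [ 0.4730971  -0.24133857  0.033     ]
```

View pics/crop1.png

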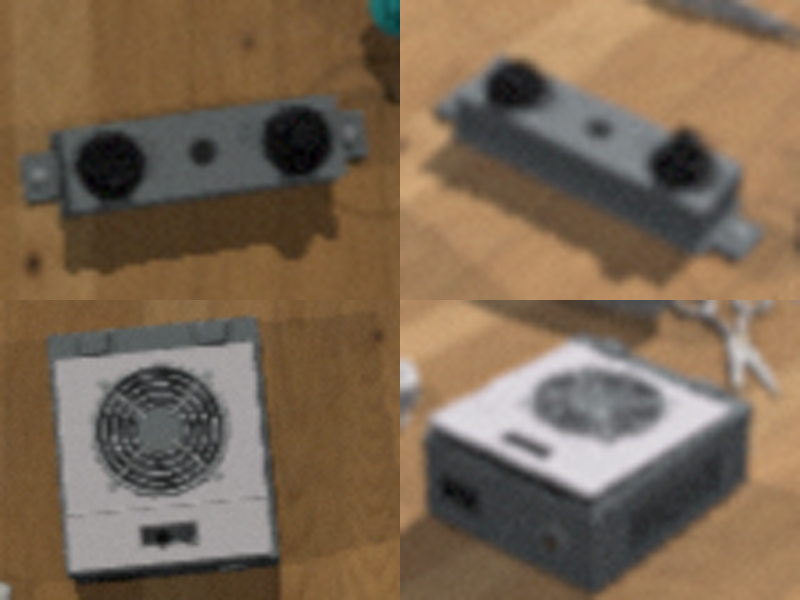

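Candidates, in top-view pixels: the black rivet at (431,203), the black rivet at (394,208) and the turquoise part at (452,175), which is the decoy. In the enlarged scene crop the right-hand black rivet, crop (683,155), has a pin standing up. The left one, crop (515,85), is flat. Right in the scene view is -y, so the good rivet is the one at top (431,203), about (0.4835, -0.324). The slot is at about (279,175.5), and a dark clip hole may be showing near its middle. Next is a closer look with the wrist camera at both.

```bash
cat >> h.py <<'E'
def Q(th): return [np.cos(th/2),np.sin(th/2),0,0]   # tool down, tool x at angle th
E
python3 - <<'E'
from h import *
import pickle
th=np.radians(180+5)
bot.reach([.5417,.0096,.19],Q(th)); bot.dwell(.3)
a=cam('wrist'); print(get_obs()['time_s'],get_obs()['position'])
bot.reach([.4835,-.324,.16],Q(np.radians(180-7))); hand.move_gripper(.045); bot.dwell(.2)
b=cam('wrist'); o=get_obs(); print(o['time_s'],o['position'],o['joint_pos'],o['wrist_force'])
pickle.dump((a,b),open('c1.pkl','wb'))
cv2.imwrite('pics/w1.png',np.vstack([cv2.resize(x['frame'][50:350,80:560,::-1],(480,300)) for x in(a,b)]))
E
```

```text
3.0 [0.54171699 0.009841   0.18999922]
5.0083 [ 0.48347126 -0.32401742  0.15998078] [-5.93008345e-01  3.85507887e-01  1.80503707e+00 -1.43820197e-05
  9.51083027e-01 -2.04157009e+00] [0.62993521 0.30445298 0.2149189 ]
```

View pics/w1.png

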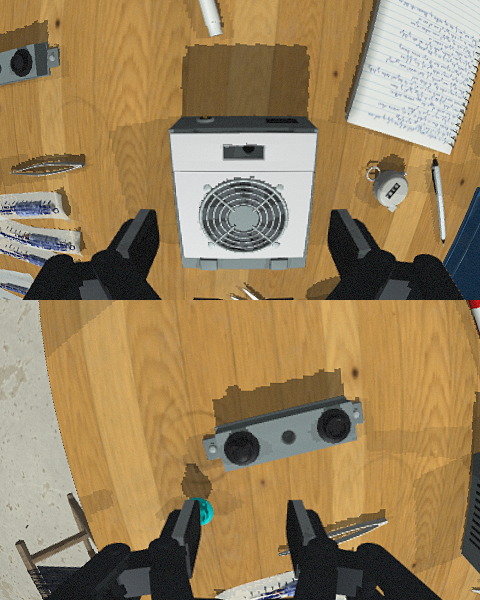

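The upper half shows the unit with its slot at about full-frame (323,202). A dark clip hole is visible in the slot, slightly right of the middle. The lower half shows the caddy with the good rivet at about (321,198). Now I'll enlarge and measure.

```bash
python3 - <<'E'
from h import *
import pickle
a,b=pickle.load(open('c1.pkl','rb'))
z=lambda f,x0,y0,w,h:cv2.resize(f[y0:y0+h,x0:x0+w,::-1],(600,int(600*h/w)),interpolation=cv2.INTER_CUBIC)
cv2.imwrite('pics/z1.png',np.vstack([z(a['frame'],288,184,72,36),z(b['frame'],285,174,72,36)]))
# slot: dark within white cover
g=cv2.cvtColor(a['frame'],cv2.COLOR_RGB2GRAY)
m=(g<150).astype(np.uint8); m[:190]=0;m[216:]=0;m[:,:285]=0;m[:,365:]=0
n,l,st,ce=cv2.connectedComponentsWithStats(m)
for i in range(1,n):
  if st[i,4]>60:
    r=cv2.minAreaRect(np.argwhere(l==i)[:,::-1].astype(np.float32)); print('slot',st[i],ce[i],r); 
    bx=cv2.boxPoints(r); print(np.round([onz(a,*p,.069,True) for p in bx],4),onz(a,*r[0],.069,True))
gh=(g<60).astype(np.uint8)*m; n,l,st,ce=cv2.connectedComponentsWithStats(gh)
for i in range(1,n):
  if st[i,4]>8: print('hole',st[i],ce[i],onz(a,*ce[i],.060,True))
# cover side edges -> yaw
w=(g>170).astype(np.uint8); n,l,st,ce=cv2.connectedComponentsWithStats(w)
i=l[215,323] or l[212,300]; print('cover',st[i])
# left/right edges rows
for rows in (range(190,300),):
  L=[];R=[]
  for y in rows:
    xs=np.where(g[y,220:420]>170)[0]+220
    if len(xs)>40: L.append(onz(a,xs[0],y,.066,True));R.append(onz(a,xs[-1],y,.066,True))
  for E in(L,R):
    E=np.array(E); vx,vy,_,_=cv2.fitLine(E[:,:2].astype(np.float32),cv2.DIST_HUBER,0,.001,.001).ravel(); print('yaw',np.degrees(np.arctan(vy/vx)),E[:,:2].mean(0))
g=cv2.cvtColor(b['frame'],cv2.COLOR_RGB2GRAY)
m=(g<50).astype(np.uint8); m[:170]=0;m[240:]=0;m[:,:285]=0;m[:,440:]=0
n,l,st,ce=cv2.connectedComponentsWithStats(m)
for i in range(1,n):
  if st[i,4]>60: print('dark',st[i],ce[i],onz(b,*ce[i],.03,True))
E
```

```text
slot [303 194  41  16 610] [323.01803279 202.01311475] ((323.0, 201.5), (15.0, 40.0), 90.0)
[[ 0.5355 -0.007   0.069 ]
 [ 0.5326  0.0261  0.069 ]
 [ 0.5457  0.0275  0.069 ]
 [ 0.5486 -0.0062  0.069 ]] [0.5405453  0.01008196 0.069     ]
hole [322 196  14   9  89] [328.47191011 199.2247191 ] [0.54096426 0.01486101 0.06      ]
hole [336 197   7  11  29] [340.34482759 203.17241379] [0.54363775 0.02547767 0.06      ]
cover [  250   183   147   126 10762]
yaw 6.2210045 [ 0.58940855 -0.04631343]
yaw 4.073589 [0.57878578 0.07440991]
dark [397 170  33  21 551] [413.59165154 178.36116152] [ 0.47373764 -0.24304765  0.03      ]
dark [304 181  35  32 817] [320.84700122 196.12851897] [ 0.48013796 -0.32529712  0.03      ]
```

View pics/z1.png

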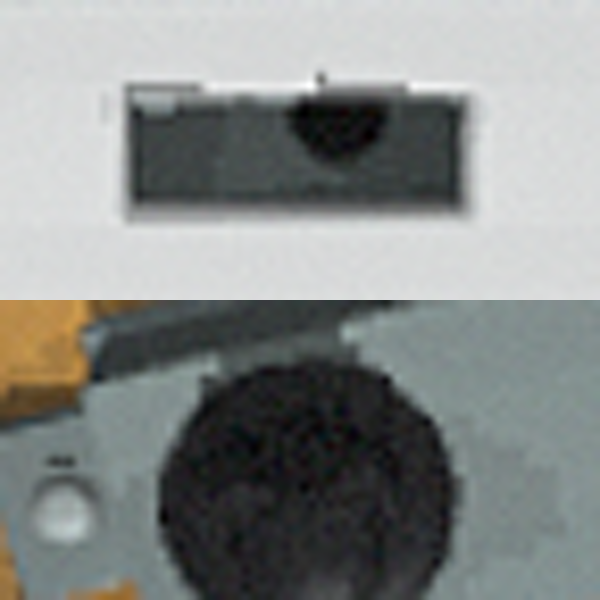

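The slot centre is at (0.5405, 0.0101), yaw about 5°, and the measured length of 33.5 mm fits the given 34 mm. The clip hole spans about 10 mm and sits about 4.8 mm towards +y. In the second crop the flange centre is near full-frame (322,197.5), which gives roughly (0.4818, -0.325). I'll grip the rivet twice, 90° apart, so it centres on both axes, then lift.

```bash
python3 - <<'E'
from h import *
import pickle
a,b=pickle.load(open('c1.pkl','rb'))
print('hole',onz(a,328.7,197.5,.06,True)); r=onz(b,321.9,197.5,.028,True); print('riv',r)
x,y=.4818,-.3248
def st(t):
    o=get_obs();print(t,round(o['time_s'],2),np.round(o['position'],4),np.round(o['wrist_force'],2),round(o['gripper_width'],4),np.round(o['grip_force'],1))
z=.0458
bot.reach([x,y,.10],Q(np.radians(275))); print(get_obs()['joint_pos'][5])
bot.servo_line([x,y,z],velocity=.08); st('down')
hand.move_gripper(.0,20); st('grip1')
hand.move_gripper(.045); 
bot.servo_line([x,y,.075],velocity=.1)
bot.reach([x,y,.075],Q(np.radians(185)));print(get_obs()['joint_pos'][5])
bot.servo_line([x,y,z],velocity=.08); st('down2')
hand.move_gripper(.0,40); st('grip2')
bot.servo_line([x,y,.12],velocity=.1); bot.dwell(.2); st('up')
c=cam('wrist'); s=cam('scene'); pickle.dump((c,s),open('c2.pkl','wb'))
f=c['frame']; q=cv2.resize(f[130:400,130:510,::-1],(600,426))
p=cv2.resize(s['frame'][200:300,310:460,::-1],(600,400),interpolation=cv2.INTER_CUBIC)
cv2.imwrite('pics/g1.png',cv2.resize(np.vstack([q,p]),(436,600)))
E
```

```text
hole [0.53939288 0.01491258 0.06      ]
riv [ 0.48208797 -0.32463289  0.028     ]
2.4582804039807113
down 9.57 [ 0.482  -0.3249  0.0459] [-0.27  0.56 -0.24] 0.0449 0.0
grip1 9.92 [ 0.4822 -0.3251  0.0464] [-0.91  0.53  3.88] 0.0187 19.6
-2.253548674472163
down2 15.14 [ 0.4815 -0.3246  0.0451] [ 0.08  0.41 -0.28] 0.0448 0.0
grip2 15.51 [ 0.4821 -0.325   0.0463] [-0.71  0.51  3.39] 0.0179 39.1
up 16.6 [ 0.4814 -0.3246  0.1193] [-0.18  0.63 -0.28] 0.018 39.2
```

View pics/g1.png

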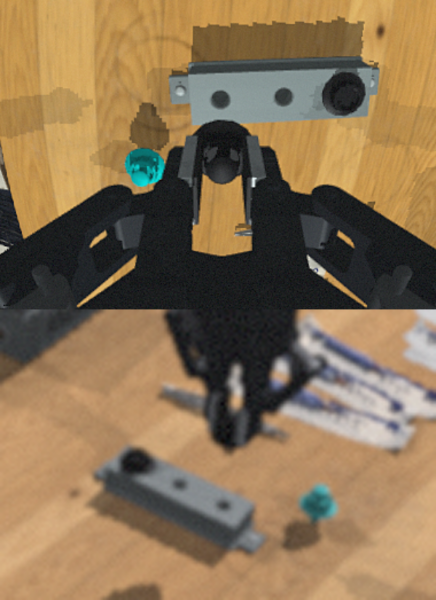

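The rivet is in the grip, upright, at wrist crop (222,160). The shell is still in its end hole and the decoy is untouched. Next I'll descend into the slot with force watching.

```bash
cat >> h.py <<'E'
yaw=np.radians(5); UX=np.array([np.cos(yaw),np.sin(yaw)]); UY=np.array([-np.sin(yaw),np.cos(yaw)])
def st(t):
    o=get_obs();print(t,round(o['time_s'],2),np.round(o['position'],4),np.round(o['wrist_force'],2),round(o['gripper_width'],4),np.round(o['grip_force'],1))
def F(): return np.array(get_obs()['wrist_force'])
def down(xy,z0,z1,lim,F0,step=.001,v=.03):
    """step down until reaction exceeds lim"""
    z=z0
    while z>z1:
        z=max(z-step,z1); bot.servo_line([*xy,z],velocity=v)
        f=F()-F0
        if f[2]>lim: return z,f
    return z,F()-F0
E
python3 - <<'E'
from h import *
import pickle
h=np.array([.5399,.0149])
bot.reach([*h,.125],Q(np.radians(185))); bot.dwell(.2); F0=F(); np.save('F0.npy',F0); st('above')
c=cam('wrist'); save('a1.png',c['frame'],(200,140,440,300),2.5)
z,f=down(h,.115,.1015,3,F0,.0035); print(z,f); st('slot?')
if z<=.1016:
    z,f=down(h,z,.0945,4,F0); print(z,f); st('clip?')
E
```

```text
above 18.2 [0.54   0.0139 0.125 ] [ 0.95 -0.24 -0.69] 0.0178 39.2
0.1015 [-0.10297477  0.56206804  0.54597685]
slot? 19.63 [0.5397 0.0149 0.1013] [ 0.85  0.32 -0.14] 0.0183 39.2
0.0945 [-0.78542229 -0.18900543  1.42202159]
clip? 21.38 [0.5399 0.0149 0.0944] [ 0.17 -0.43  0.73] 0.0179 39.2
```

View pics/a1.png

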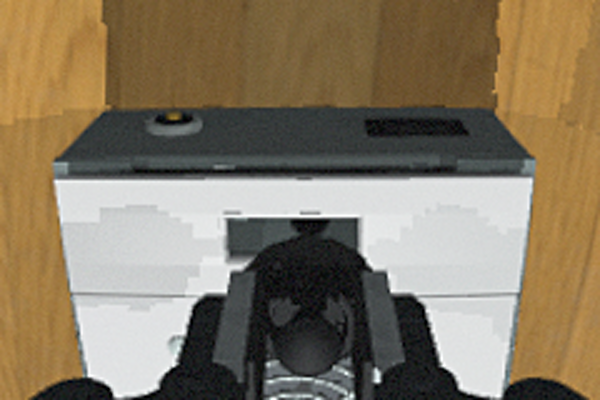

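The picture shows the rivet over the slot with the clip hole right under it. The prong tips are already about 3 mm below the clip's top at only 1.4 N, so the rivet looks to be in the hole. Next I'll press it down to the flange and shut the cover.

```bash
python3 - <<'E'
from h import *
F0=np.load('F0.npy'); h=[.5399,.0149]; z=.0945
while z>.081:
    z-=.001; bot.servo_line([*h,z],velocity=.03); f=F()-F0; p=get_obs()['position']
    print(round(z,4),np.round(p,4),np.round(f,1))
    if f[2]>9: break
st('end')
c=cam('scene');w=cam('wrist')
p=cv2.resize(c['frame'][150:230,260:380,::-1],(600,400),interpolation=cv2.INTER_CUBIC)
q=cv2.resize(w['frame'][140:300,200:440,::-1],(600,400),interpolation=cv2.INTER_CUBIC)
cv2.imwrite('pics/i1.png',cv2.resize(np.vstack([p,q]),(450,600)))
E
```

```text
0.0935 [0.5399 0.0149 0.0934] [-0.9 -0.7  0.4]
0.0925 [0.5399 0.0149 0.0925] [-0.8 -0.7 -1.1]
0.0915 [0.5399 0.0149 0.0915] [-0.2 -0.3  0.4]
0.0905 [0.5399 0.0149 0.0905] [-0.6 -0.2  1. ]
0.0895 [0.5399 0.0149 0.0895] [0.  0.2 1.3]
0.0885 [0.54   0.0149 0.0885] [-0.3  0.6  1. ]
0.0875 [0.5399 0.0149 0.0875] [-0.2  0.4  1.3]
0.0865 [0.5399 0.0149 0.0865] [-0.7 -0.1  1.5]
0.0855 [0.5399 0.0149 0.0854] [ 0.3 -0.1  1.9]
0.0845 [0.5398 0.0149 0.0844] [-0.8 -0.4  1.6]
0.0835 [0.5398 0.0149 0.0834] [-0.3 -0.7  1.5]
0.0825 [0.5398 0.0149 0.083 ] [-3.6 -1.3 11.1]
end 24.38 [0.5398 0.0149 0.083 ] [-2.63 -1.49 10.45] 0.018 40.2
```

View pics/i1.png

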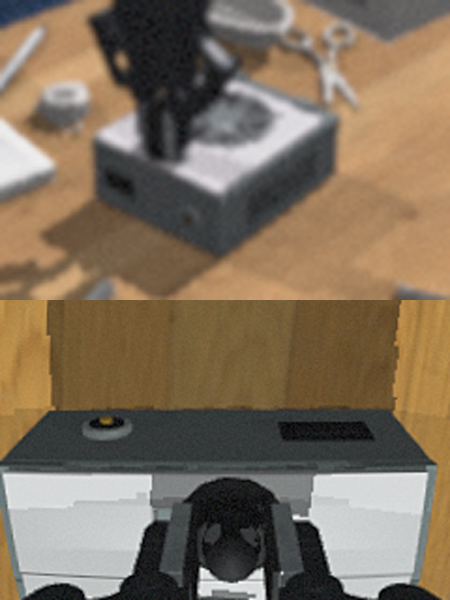

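The cover is shut under the flange: it stopped hard at tcp z 0.083, where I predicted 0.0833. Now I'll release, rise, close the fingers and press the pin in small steps.

```bash
python3 - <<'E'
from h import *
h=[.5398,.0149]
bot.servo_line([*h,.0833],velocity=.03)
hand.move_gripper(.045); st('open')
bot.servo_line([*h,.128],velocity=.1); hand.move_gripper(0,60); bot.dwell(.2); F0=F(); st('shut')
c=cam('wrist')
q=cv2.resize(c['frame'][140:300,200:440,::-1],(600,400),interpolation=cv2.INTER_CUBIC); cv2.imwrite('pics/p1.png',q)
bot.servo_line([*h,.108],velocity=.08); st('above')
E
```

```text
open 25.11 [0.5396 0.0149 0.0831] [-0.41  0.53 -0.32] 0.0449 0.0
shut 26.41 [0.5398 0.0149 0.128 ] [-0.16  0.7  -0.07] 0.0002 0.0
above 26.86 [0.5393 0.0149 0.1073] [-0.24 -0.37  0.51] -0.0001 0.0
```

View pics/p1.png

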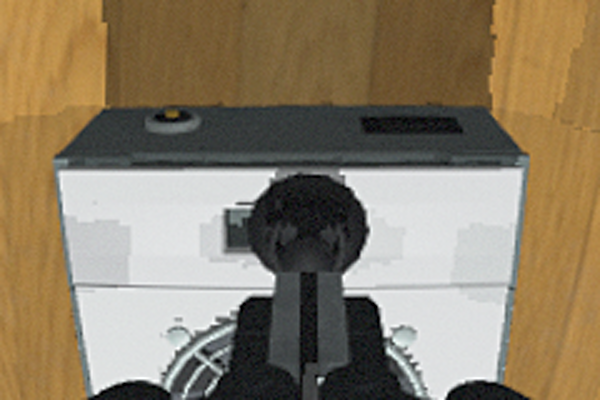

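The rivet, at crop (308,225), stands in the slot, and the shut fingertips are above and in line with its pin. Now I'll press.

```bash
python3 - <<'E'
from h import *
h=[.5398,.0149]; F0=np.array([-.2,.3,.1]); z=.107
while z>.088:
    z-=.001 if z>.094 else .0004
    bot.servo_line([*h,z],velocity=.03); f=F()-F0; p=get_obs()['position']
    print(round(z,4),round(p[2],4),np.round(f,1))
    if f[2]>(17 if z>.0925 else 18.5): break
st('end')
E
```

```text
0.106 0.1061 [ 0.2 -0.4 -0.6]
0.105 0.1051 [-0.1  0.4 -1. ]
0.104 0.1039 [ 0.7 -0.9 -0.1]
0.103 0.103 [0.4 0.5 0. ]
0.102 0.102 [-0.4 -0.1  0.8]
0.101 0.1009 [-2.  -1.   0.9]
0.1 0.0999 [-0.8 -0.4  2.4]
0.099 0.0991 [-2.5 -0.   4.6]
0.098 0.0983 [-3.2 -1.4  6.7]
0.097 0.0973 [-2.4 -0.9  7.3]
0.096 0.0964 [-3.4 -0.6  8.2]
0.095 0.0954 [-4.3 -0.6  8.6]
0.094 0.0944 [-3.6 -0.4  8.8]
0.0936 0.0941 [-3.7 -1.2  9.8]
0.0932 0.0937 [-3.8 -1.   9.1]
0.0928 0.0933 [-4.3 -1.   9.6]
0.0924 0.0929 [-3.8 -0.6 10.7]
0.092 0.0925 [-4.8 -0.9  9.4]
0.0916 0.0921 [-4.4  0.3  9.9]
0.0912 0.0918 [-4.9 -0.8 10. ]
0.0908 0.0913 [-4.3 -1.8 10.3]
0.0904 0.091 [-4.7 -0.1  9.6]
0.09 0.0906 [-3.5 -0.9 10.8]
0.0896 0.0903 [-5.2 -1.2 12.8]
0.0892 0.0902 [-6.9 -0.2 17.3]
0.0888 0.0902 [-7.6 -0.9 20.8]
end 33.36 [0.5398 0.0149 0.0902] [-7.79 -0.64 20.91] 0.0001 10.5
```

There is a hard stop at z 0.0902 after about 9 mm of travel, close to the predicted 0.0905. I'll back off and check that it holds.

```bash
python3 - <<'E'
from h import *
bot.servo_line([.5398,.0149,.19],velocity=.12); bot.dwell(.5); st('up')
w=cam('wrist');s=cam('scene')
q=cv2.resize(w['frame'][150:260,243:408,::-1],(450,300),interpolation=cv2.INTER_CUBIC)
p=cv2.resize(s['frame'][160:220,275:365,::-1],(450,300),interpolation=cv2.INTER_CUBIC)
cv2.imwrite('pics/e1.png',np.vstack([q,p]))
E
```

```text
up 34.85 [0.5398 0.0149 0.1899] [-0.49  1.11  0.47] 0.0001 0.0
```

View pics/e1.png

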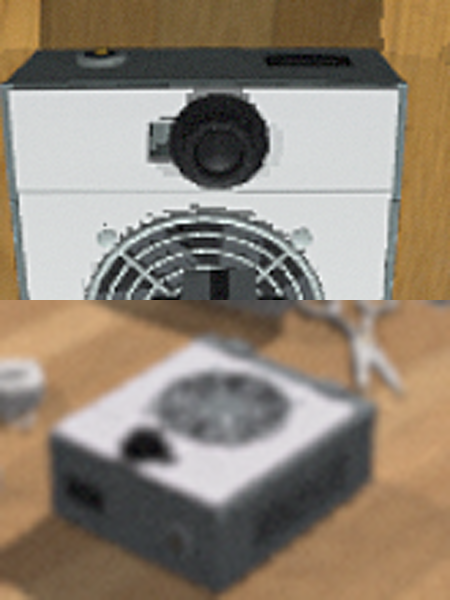

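The rivet, at crop (218,140), is seated on the shut cover. Its pin is flush and there is no gap at the front edge. Handing in.

```bash
python3 -c "
from h import *
print(hand_in())"
```

```text
the job is handed in; nothing more can be done
None
```

The good rivet is through the slot and the clip's hole with its pin pressed flush, the cover stays shut by itself, and I handed the job in at about 35 s; the hardest press was about 21 N.

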